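# Centre the wobbly carved cow on its display riser

### The arm

A 6-joint arm with a two-finger parallel gripper is mounted at the origin on the work surface. World frame = base frame: x ahead of the robot, y to its left, z up, the work surface at z = 0. Lengths are in m, angles in rad, forces in N, time in s.
With the tool pointing down it reaches from about 0.4 to 0.825 m from the base axis. Payload 7 kg.
Tool frame: the origin (TCP) lies midway between the tips of the shut fingers; the grasp point (between the pads) lies 19 mm behind it; z points along the fingers, y is the line along which they close (so a half turn about z gives the same grasp; the last joint's range is limited). The gripper opens to 85 mm and grips with 20 to 120 N. Pads are 22 mm wide; open, the fingers measure 114 mm over their backs; the gripper's body (76 mm by 85 mm) begins 54 mm behind the grasp point. The pads swing forward as they close: fully open they stand 13 mm farther back than shut.
Start: joints at [1.625, 0.359, 0.012, 0, -1.224, -0.288], TCP at [0.156, 0.657, 0.231] pointing down, gripper open.
Joint ranges: [-3.07, 3.07], [-1.43, 2.12], [-1.02, 1.25], [-3.03, 1.67], [-3.05, -0], [-3.03, 3.03]. Speed limits (rad/s): [2.39, 2.39, 3.01, 3.14, 3.14, 3.14].

### API

Orientations are given as a rotation vector (axis times angle).
In Python, from plant import state, camera, close_job, spot_in, tip_of gives the robot as it stands.
- The arm moves only by the tool arm_command, never from a script. Its argument "commands" is a list of rows, each an object with "gripper": the opening in per cent of the stroke, from 0 (shut) to 100 (fully open); "linear": the shift along the world's x, y, z in m, a list of three; "spin": the turn about the world's z in degrees. A call has 1 to 20 rows; each row is the pose to reach, as a shift and turn from the pose commanded when the call began; what a row does not reach only later rows make up. A row lasts 1/10 s, in which the tool goes at most 50 mm and 8.59 degrees, less where a joint would pass 70% of its speed; a pose out of reach is approached as far as the arm can. A call with a gripper value outside its range is refused whole. The fingers move at their own pace and stop on an object; "force" is the grip in N (left out, the last holds). Time passes only in rows, so rows that repeat a pose let the fingers close. It gives the time, the measured TCP pose, the force, the opening and the grip force at its end, in the units of the state.
- state(): the state, without advancing time (a new reading comes with each control period).
- camera(name): name is "side" or "top" or "wrist"; returns a dict with "frame" (384x512x3 uint8, blue, green, red), "range_z" (384x512 float32, m along the optical axis (not along the pixel's ray), 0 where there is no reading), "fx", "fy", "cx", "cy" (pixels), "rvec" (rotation vector, rad) and "tvec" (3), from world to camera coordinates, as OpenCV has them. Camera axes: x right, y down, z forward; pixel columns grow to the right and rows downward; lengths in m; the calibration is good to about 2 mm. A picture is of the moment at which its call begins.
- close_job(): hands the job in; it is judged then, once.
Trained networks look in the newest picture that a camera, given by its name, has taken for a name from the list of things; names that differ only in an ending like _2 or _b are one class to them, and where a whole thing is asked for, a point or a joint stands for the part that bears it (a point fixed in the world has none). Each returns a list of dicts, best first, with "confidence" (0 to 1); they miss things now and then, are a little off and sometimes report something else, mostly with a low value. They report only what shows in the picture. A call takes as long as a camera call. They do not tell look-alikes from the thing itself.
- spot_in(camera, query): "rect" ([centre column, centre row, width, height] in pixels, round what is visible of it).
- tip_of(camera, query): "position" ([row, column] in pixels: a listed point, or the origin of a listed thing).
The state is a dict: "t": time; "q": joint angles; "joint_velocities": joint speeds; "joint_torque": joint torques, N m; "eef_pos": TCP position; "ee_rot": TCP orientation; "contact_force": force on the tool from outside, world axes, zero at the start; "moment": the same for the moment, N m; "opening": opening from 0.0 (shut) to 1.0 (fully open); "grasp_force": force on a finger pad.
Only numpy, scipy, OpenCV 4.12 (cv2) and the standard library are available. Lean on these libraries where they do the work, as an engineer would, in place of code of your own. Each camera call takes 0.05 s, during which the arm holds its last target. There are 200 camera calls.

### The job

The little carved cow on the cheese counter stands too near the edge of its round wooden riser. With closed fingers, gently nudge it by its round foot plate, in one or more light taps, until it stands upright in the middle of the riser, its middle within 8 mm of the riser's centre; any facing will do. Do not grip it, put it between the fingers, lift it, topple it or knock it off, leave the things around it where they are, and take the hand away at the end.

Things in the scene. Friction and masses are not known exactly. Their poses are not given: they have to be found in the camera images.
- cow: Carved wooden cow figurine, 59 mm high, about 80 g, loose, top-heavy, on a round foot plate. It rocks easily: pushed at the foot plate it slides, pushed at the animal (25 to 55 mm up) it tips. The animal stays within 19 mm of the axis, inside the plate's outline. Origin: centre of its underside, on the riser's top; z up the axis, x to the head. Starts 28 to 38 mm off the riser's centre, in any direction.
- cow_plate (a point): Centre of the cow's foot plate, on its axis, 7 mm above its underside. The plate is a disc of 42 mm diameter and 8 mm thickness; its vertical rim lies 3 to 11 mm above the riser's top. Under it a boss of only 26 mm diameter and 3 mm height carries the figurine.
- riser: Round display riser, a slice of a branch: vertical dark bark side, pale top with growth rings and a dark pith dot of 8 mm at the centre. 120 mm in diameter, 50 mm high, fixed to the counter, top flat and level. Origin: centre of its underside, on the counter; z up.
- riser_top (a point): Centre of the riser's top surface (its pith dot), 50 mm above the counter.
- jar: Bystander: closed honey jar with brass lid, 54 mm in diameter, 75 mm high, loose, beside the riser. Origin: centre of its underside.
- pick_box: Bystander: open cardboard box of cocktail sticks, 70 x 100 x 35 mm high, loose, beside the riser on the other side. Origin: centre of its underside.
- cheese_block: Bystander: block of cheese, 60 x 100 x 50 mm high, loose, on the counter to the robot's right. Origin: centre of its underside.
- cheese_board: Bystander: round tasting board of 248 mm diameter and 22 mm height with rows of cheese cubes on it (38 mm high in all), fixed, on the counter to the robot's left. Origin: centre of its underside.
Mind the look-alikes: they are no part of the job. Leave any blue or grey look-alike of the riser alone.

How it is judged:
By the outcome, as a careful person would: the job done as asked, in the order asked, and still so for the second after the job is handed in, with the robot touching nothing.
It also fails if it takes over 45 s, if anything falls off the work surface, if the arm or the gripper's body presses on something with over 40 N, if the wrist force passes 120 N, or if a joint passes its speed limit or range.

## Working session

There is one attempt and no reset: what is moved stays moved. The work goes in short steps, Python scripts to look and compute and a tool call to move; the robot and the scene stay as the last step left them, time stands still between calls to the robot, and variables do not carry over. Pictures are saved under pics/ and viewed, at most 10 in all, crops included, and the job is handed in when it is done.

Besides the shell and the picture viewer there is one more tool, called after "Call:" by a JSON object that holds its "name" and its "arguments". arm_command: Moves the arm, as the interface text tells. Its arguments: {"type":"object","properties":{"commands":{"type":"array"},"force":{"type":"number"}},"required":["commands"]}

```bash
mkdir -p pics; cat > h.py <<'E'
import numpy as np, cv2
from plant import state, camera, close_job, spot_in, tip_of
def toW(c,u,v,z=None,d=None):
    R=cv2.Rodrigues(np.array(c["rvec"],float))[0];t=np.array(c["tvec"],float).ravel()
    r=R.T@np.array([(u-c["cx"])/c["fx"],(v-c["cy"])/c["fy"],1.]);o=-R.T@t
    return o+r*(d if d is not None else (z-o[2])/r[2])
def cloud(c):
    R=cv2.Rodrigues(np.array(c["rvec"],float))[0];t=np.array(c["tvec"],float).ravel()
    v,u=np.mgrid[:384,:512];d=c["range_z"]
    P=np.stack([(u-c["cx"])/c["fx"]*d,(v-c["cy"])/c["fy"]*d,d],-1)
    return (P-t)@R
E
python3 - <<'E'
from h import *
ims=[]
for n in ["top","side"]:
    c=camera(n); ims.append(c["frame"])
    for q,z in [("cow",.05),("cow_plate",.057),("riser_top",.05),("riser",0),("jar",0),("pick_box",0),("cheese_block",0),("cheese_board",0)]:
        for r in tip_of(n,q)[:3]:
            v,u=r["position"];print(n,q,round(r["confidence"],2),int(u),int(v),toW(c,u,v,z).round(3))
cv2.imwrite("pics/a.png",ims[0]);cv2.imwrite("pics/b.png",ims[1])
s=state();print(s["t"],s["eef_pos"],s["ee_rot"],s["opening"])
E
```

```text
top cow 0.51 244 164 [0.656 0.06  0.05 ]
top cow 0.43 266 240 [ 0.377 -0.012  0.05 ]
top cow_plate 0.67 276 189 [ 0.557 -0.051  0.057]
top riser_top 0.85 213 207 [0.499 0.174 0.05 ]
top riser_top 0.7 308 251 [ 0.336 -0.156  0.05 ]
top riser_top 0.7 267 197 [ 0.532 -0.018  0.05 ]
top riser 0.97 215 207 [0.506 0.17  0.   ]
top riser 0.96 307 252 [ 0.336 -0.16   0.   ]
top riser 0.88 268 200 [ 0.53  -0.023  0.   ]
top jar 0.56 265 239 [ 0.384 -0.009  0.   ]
top pick_box 0.74 243 165 [0.664 0.065 0.   ]
top pick_box 0.31 272 193 [ 0.557 -0.042  0.   ]
top cheese_block 0.56 372 208 [ 0.493 -0.406  0.   ]
top cheese_board 0.62 133 203 [0.527 0.472 0.   ]
side cow 0.6 282 212 [ 0.541 -0.04   0.05 ]
side cow_plate 0.51 283 210 [ 0.542 -0.042  0.057]
side riser_top 0.95 269 210 [ 0.523 -0.008  0.05 ]
side riser_top 0.77 216 186 [0.498 0.186 0.05 ]
side riser_top 0.73 262 274 [ 0.34  -0.152  0.05 ]
side riser 0.74 328 257 [ 0.53  -0.205  0.   ]
side riser 0.69 224 199 [ 0.512  0.172 -0.   ]
side riser 0.58 272 221 [ 0.535 -0.006  0.   ]
side jar 0.79 237 256 [ 0.373 -0.032  0.   ]
side jar 0.55 393 306 [ 0.504 -0.399  0.   ]
side pick_box 0.76 280 194 [0.65  0.061 0.   ]
side cheese_block 0.62 392 309 [ 0.496 -0.402  0.   ]
side cheese_block 0.45 283 210 [0.595 0.004 0.   ]
side cheese_block 0.42 279 194 [0.65  0.068 0.   ]
side cheese_board 0.97 170 161 [0.533 0.488 0.   ]
0.9 [0.15641074 0.65660977 0.23133163] [-3.12010824e+00  3.66431249e-01 -8.65655738e-07] 0.9982998307713161
```

View pics/a.png

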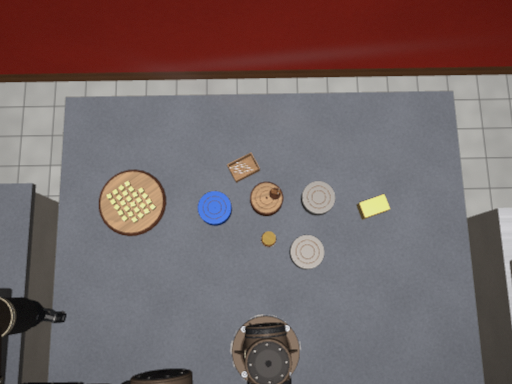

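View pics/b.png

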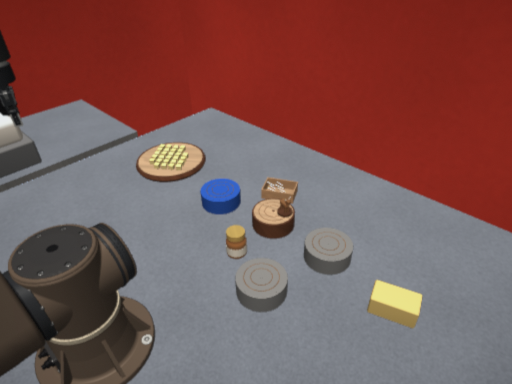

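The top view shows the brown riser at about (267,198) with the cow at (275,193), on its far-right rim. The blue riser is at (215,208), the grey ones at (319,198) and (307,252), and the jar at (268,239). The side view agrees. I'll move above the riser with the fingers shut for a closer look.

Call:
{"name": "arm_command", "arguments": {"commands": [{"gripper":0,"linear":[0.03,-0.04,0.03],"spin":0},{"gripper":0,"linear":[0.05,-0.08,0.05],"spin":0},{"gripper":0,"linear":[0.07,-0.12,0.06],"spin":0},{"gripper":0,"linear":[0.09,-0.16,0.06],"spin":0},{"gripper":0,"linear":[0.11,-0.2,0.06],"spin":0},{"gripper":0,"linear":[0.13,-0.24,0.06],"spin":0},{"gripper":0,"linear":[0.16,-0.28,0.06],"spin":0},{"gripper":0,"linear":[0.18,-0.32,0.06],"spin":0},{"gripper":0,"linear":[0.2,-0.36,0.06],"spin":0},{"gripper":0,"linear":[0.23,-0.4,0.06],"spin":0},{"gripper":0,"linear":[0.25,-0.44,0.06],"spin":0},{"gripper":0,"linear":[0.27,-0.48,0.06],"spin":0},{"gripper":0,"linear":[0.29,-0.52,0.06],"spin":0},{"gripper":0,"linear":[0.32,-0.56,0.06],"spin":0},{"gripper":0,"linear":[0.34,-0.6,0.06],"spin":0},{"gripper":0,"linear":[0.36,-0.64,0.06],"spin":0},{"gripper":0,"linear":[0.37,-0.68,0.06],"spin":0},{"gripper":0,"linear":[0.37,-0.68,0.06],"spin":0},{"gripper":0,"linear":[0.37,-0.68,0.06],"spin":0}]}}

```text
t: 2.8
eef_pos: [0.5264, -0.0244, 0.2911]
ee_rot: [3.12, -0.37, -0.001]
contact_force: [0.5, -0.1, -0.1]
opening: 0.001
grasp_force: 0.0
```

```bash
cat > m.py <<'E'
from h import *
import sys
n,out=sys.argv[1],sys.argv[2]
c=camera(n);cv2.imwrite(out,c["frame"])
for q,z in [("cow",.05),("cow_plate",.057),("riser_top",.05),("riser",0)]:
    for r in tip_of(n,q)[:3]:
        v,u=r["position"];print(n,q,round(r["confidence"],2),int(u),int(v),toW(c,u,v,z).round(4))
P=cloud(c);np.save("P.npy",P);np.save("F.npy",c["frame"])
near=(np.hypot(P[...,0]-.53,P[...,1]+.02)<.085)&(c["range_z"]>0)
def circ(m,nm):
    p=P[m]
    if len(p)<30:print(nm,"few");return
    h=cv2.convexHull(p[:,:2].astype(np.float32))
    (x,y),r=cv2.minEnclosingCircle(h);print(nm,len(p),"centre",round(x,4),round(y,4),"r",round(r,4),"zmed",np.median(p[:,2]).round(4))
circ(near&(abs(P[...,2]-.05)<.005),"risertop")
circ(near&(abs(P[...,2]-.061)<.003),"plate")
s=state();print(s["t"],s["eef_pos"],s["ee_rot"],s["opening"],s["contact_force"])
E
python3 m.py wrist pics/c.png
```

```text
wrist cow 0.87 263 146 [ 0.5437 -0.0424  0.05  ]
wrist cow_plate 0.67 264 147 [ 0.5428 -0.0435  0.057 ]
wrist cow_plate 0.6 244 159 [ 0.534  -0.0154  0.057 ]
wrist riser_top 0.97 382 129 [ 0.5277 -0.1968  0.05  ]
wrist riser_top 0.97 367 265 [ 0.3364 -0.1529  0.05  ]
wrist riser_top 0.92 242 159 [ 0.5325 -0.0123  0.05  ]
wrist riser 0.82 353 252 [ 0.3322 -0.1485  0.    ]
wrist riser 0.67 133 203 [0.4971 0.1745 0.    ]
wrist riser 0.58 371 127 [ 0.5268 -0.2024  0.    ]
risertop 5394 centre 0.5302 -0.0129 r 0.0599 zmed 0.0506
plate 445 centre 0.5435 -0.0429 r 0.0209 zmed 0.0613
3.05 [ 0.52625544 -0.02232505  0.29155925] [-3.12019211e+00  3.63662993e-01 -7.31325031e-04] -0.0020834889703718407 [-0.50260332 -0.20308141  0.71497798]
```

View pics/c.png

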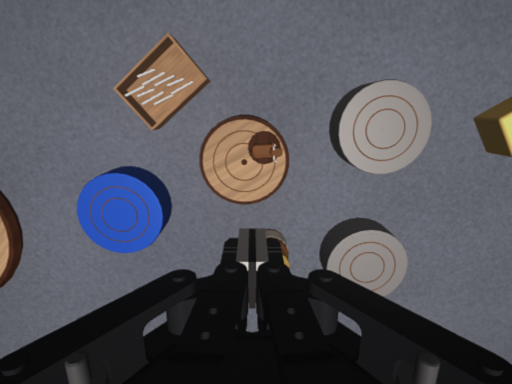

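The wrist view shows the riser's pith at (243,161) and the cow at (264,148). In world coordinates the riser centre is (0.530,-0.013) and the plate centre (0.5435,-0.043). They are 33 mm apart, so the push direction is (-0.405, 0.914). I'll turn the hand so the narrow finger side faces the cow and come down behind it.

Call:
{"name": "arm_command", "arguments": {"commands": [{"gripper":0,"linear":[0.01,-0.02,0],"spin":-8},{"gripper":0,"linear":[0.02,-0.04,0],"spin":-16},{"gripper":0,"linear":[0.036,-0.063,0],"spin":-24},{"gripper":0,"linear":[0.036,-0.063,0],"spin":-32},{"gripper":0,"linear":[0.036,-0.063,0],"spin":-40},{"gripper":0,"linear":[0.036,-0.063,0],"spin":-48},{"gripper":0,"linear":[0.036,-0.063,-0.02],"spin":-53},{"gripper":0,"linear":[0.036,-0.063,-0.06],"spin":-53},{"gripper":0,"linear":[0.036,-0.063,-0.1],"spin":-53},{"gripper":0,"linear":[0.036,-0.063,-0.14],"spin":-53},{"gripper":0,"linear":[0.036,-0.063,-0.18],"spin":-53},{"gripper":0,"linear":[0.036,-0.063,-0.21],"spin":-53},{"gripper":0,"linear":[0.036,-0.063,-0.225],"spin":-53},{"gripper":0,"linear":[0.036,-0.063,-0.235],"spin":-53},{"gripper":0,"linear":[0.036,-0.063,-0.235],"spin":-53},{"gripper":0,"linear":[0.036,-0.063,-0.235],"spin":-53},{"gripper":0,"linear":[0.036,-0.063,-0.235],"spin":-53}]}}

```text
t: 4.75
eef_pos: [0.5633, -0.0861, 0.0576]
ee_rot: [-2.628, 1.719, -0.003]
contact_force: [0.4, 0.2, 0.6]
opening: -0.001
grasp_force: 0.0
```

```bash
python3 - <<'E'
from h import *
for n in ["top","side","side"]:
    c=camera(n);s=state();print(s["eef_pos"].round(4),s["ee_rot"].round(3))
cv2.imwrite("pics/d.png",cv2.resize(c["frame"][150:270,210:370],None,fx=5,fy=5,interpolation=cv2.INTER_CUBIC))
print(s["t"],s["contact_force"])
E
```

```text
[ 0.5632 -0.0862  0.0575] [-2.628  1.719 -0.003]
[ 0.5631 -0.0862  0.0574] [-2.628e+00  1.719e+00 -2.000e-03]
[ 0.5629 -0.0863  0.0572] [-2.628e+00  1.719e+00 -2.000e-03]
4.9 [0.10919269 0.3212352  0.79012432]
```

View pics/d.png

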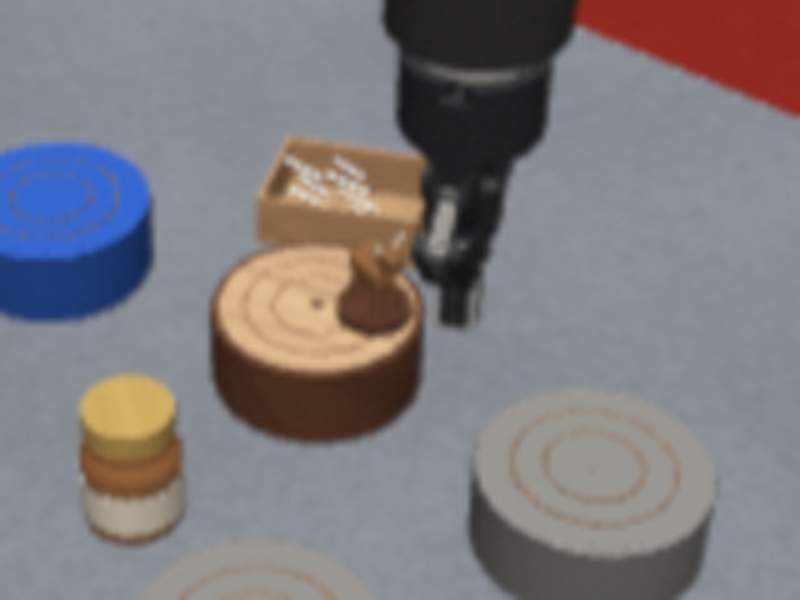

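The side view shows the cow standing and the shut fingers behind it, beside its plate. There is a bulge above the tip, so I'll check the hand's profile along the push direction before going in.

```bash
python3 - <<'E'
from h import *
c=camera("side");P=cloud(c);s=state();p=s["eef_pos"];print(p)
d=np.array([-.405,.914,0]);l=np.array([.914,.405,0])
m=(c["range_z"]>0)
Q=P-p;a=Q@d;b=Q@l;h=Q[...,2]
for z in range(0,90,6):
    k=m&(h*1000>=z-2)&(h*1000<z+4)&(abs(b)<.07)&(abs(a)<.06)&(c["frame"].max(2)<150)
    k&=~((np.hypot(P[...,0]-.5435,P[...,1]+.0429)<.025))
    if k.sum():print(z,k.sum(),"fwd",(np.percentile(a[k],[2,98])*1000).round(1),"lat",(np.percentile(b[k],[2,98])*1000).round(1))
E
```

```text
[ 0.56279508 -0.08635245  0.05708481]
0 10 fwd [-10.4   9.5] lat [-9.8 -1.2]
6 11 fwd [-10.3   8.8] lat [-14.1  -1.8]
12 16 fwd [-10.9  10.3] lat [-13.9   3.6]
18 16 fwd [-11.3  10.6] lat [-15.2   1.5]
24 16 fwd [-11.    9.4] lat [-16.    4.1]
30 6 fwd [-10.3   6.4] lat [-15.2  -7.4]
36 2 fwd [-11.6 -11.2] lat [-10.2   8.2]
42 9 fwd [-13.5  -5.7] lat [-27.7  23. ]
48 16 fwd [-12.4  11.8] lat [-35.8  -6.9]
54 9 fwd [-12.1   8.9] lat [-38.5  -9. ]
60 13 fwd [-16.1  10. ] lat [-44.9  -7.6]
66 29 fwd [-16.7  15.7] lat [-50.   12.5]
72 21 fwd [-17.  16.] lat [-55.2   7.9]
78 25 fwd [-16.9  16.1] lat [-59.1   8.2]
84 36 fwd [-17.2  13.2] lat [-63.  -10.1]
```

Up to 54 mm above the tip, the hand reaches no more than 12 mm forward, so it clears the cow. First slow push: 16 mm of gap plus about 15 mm of push.

Call:
{"name": "arm_command", "arguments": {"commands": [{"gripper":0,"linear":[-0.002,0.004,-0.001],"spin":0},{"gripper":0,"linear":[-0.004,0.009,-0.001],"spin":0},{"gripper":0,"linear":[-0.005,0.011,-0.001],"spin":0},{"gripper":0,"linear":[-0.0055,0.0125,-0.001],"spin":0},{"gripper":0,"linear":[-0.006,0.0135,-0.001],"spin":0},{"gripper":0,"linear":[-0.0065,0.0145,-0.001],"spin":0},{"gripper":0,"linear":[-0.007,0.0155,-0.001],"spin":0},{"gripper":0,"linear":[-0.0075,0.0165,-0.001],"spin":0},{"gripper":0,"linear":[-0.008,0.018,-0.001],"spin":0},{"gripper":0,"linear":[-0.0085,0.019,-0.001],"spin":0},{"gripper":0,"linear":[-0.009,0.02,-0.001],"spin":0},{"gripper":0,"linear":[-0.0095,0.0215,-0.001],"spin":0},{"gripper":0,"linear":[-0.01,0.0225,-0.001],"spin":0},{"gripper":0,"linear":[-0.0105,0.0235,-0.001],"spin":0},{"gripper":0,"linear":[-0.011,0.025,-0.001],"spin":0},{"gripper":0,"linear":[-0.0115,0.026,-0.001],"spin":0},{"gripper":0,"linear":[-0.012,0.027,-0.001],"spin":0},{"gripper":0,"linear":[-0.0125,0.028,-0.001],"spin":0},{"gripper":0,"linear":[-0.0125,0.028,-0.001],"spin":0}]}}

```text
t: 6.85
eef_pos: [0.5498, -0.0583, 0.0553]
ee_rot: [-2.629, 1.72, 0.0]
contact_force: [-1.2, -0.6, 0.1]
opening: -0.001
grasp_force: 0.0
```

```bash
cat > n.py <<'E'
from h import *
import sys
c=camera("side");P=cloud(c)
cv2.imwrite(sys.argv[1],cv2.resize(c["frame"][150:270,210:370],None,fx=5,fy=5,interpolation=cv2.INTER_CUBIC))
for q,z in [("cow",.05),("cow_plate",.057)]:
    for r in tip_of("side",q)[:2]:
        v,u=r["position"];print(q,round(r["confidence"],2),int(u),int(v),toW(c,u,v,z).round(4))
s=state();p=s["eef_pos"];print(s["t"],p.round(4),s["contact_force"].round(2))
d=np.array([-.405,.914,0]);print("cow should be",p+d*.032,"remaining", (np.array([.530,-.013,0])-p-d*.032)@d)
m=(abs(P[...,2]-.0575)<.002)&(np.hypot(P[...,0]-.53,P[...,1]+.013)<.055)&(c["frame"].max(2)<120)&(((P-p)@d)>.013)
if m.sum()>4: print(m.sum(),P[m].mean(0),"fwd range",np.ptp((P[m]-p)@d))
E
python3 n.py pics/e.png
```

```text
cow 0.75 275 212 [ 0.5268 -0.0247  0.05  ]
cow_plate 0.53 274 209 [ 0.5312 -0.0196  0.057 ]
7.0 [ 0.5498 -0.0584  0.0552] [0.05 0.73 0.62]
cow should be [ 0.53682931 -0.02910325  0.05523558] remaining 0.0174842454345288
50 [ 0.52928955 -0.03354683  0.05833398] fwd range 0.0377144332471839
```

View pics/e.png

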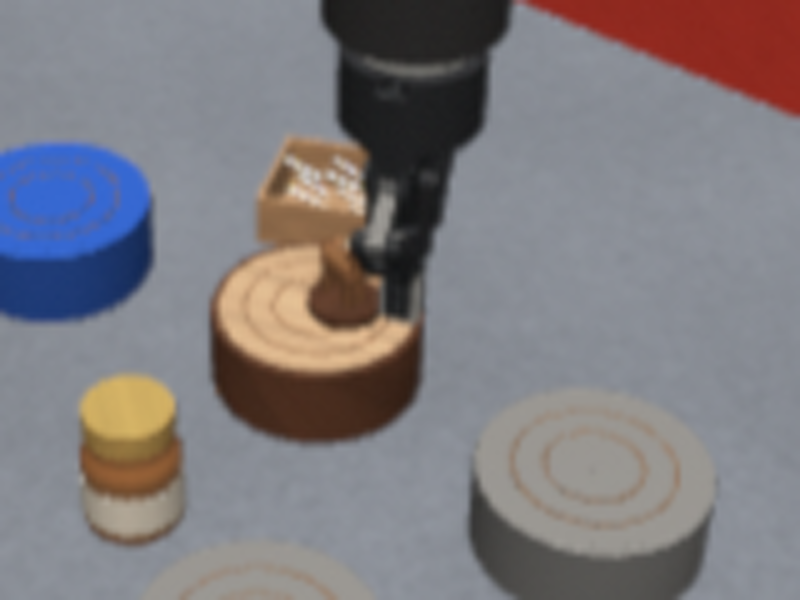

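The cow has slid to about (345,295) in the crop, still upright with the finger at its plate. 17 mm remain, so I'll push 15 mm more, then back off and lift to look.

Call:
{"name": "arm_command", "arguments": {"commands": [{"gripper":0,"linear":[-0.0005,0.001,0],"spin":0},{"gripper":0,"linear":[-0.001,0.002,0],"spin":0},{"gripper":0,"linear":[-0.0014,0.003,0],"spin":0},{"gripper":0,"linear":[-0.0018,0.004,0],"spin":0},{"gripper":0,"linear":[-0.0022,0.005,0],"spin":0},{"gripper":0,"linear":[-0.0026,0.006,0],"spin":0},{"gripper":0,"linear":[-0.003,0.007,0],"spin":0},{"gripper":0,"linear":[-0.0035,0.008,0],"spin":0},{"gripper":0,"linear":[-0.004,0.009,0],"spin":0},{"gripper":0,"linear":[-0.0045,0.01,0],"spin":0},{"gripper":0,"linear":[-0.005,0.011,0],"spin":0},{"gripper":0,"linear":[-0.0054,0.012,0],"spin":0},{"gripper":0,"linear":[-0.0058,0.013,0],"spin":0},{"gripper":0,"linear":[-0.0062,0.014,0],"spin":0},{"gripper":0,"linear":[-0.0062,0.014,0],"spin":0},{"gripper":0,"linear":[-0.0062,0.014,0],"spin":0}]}}

```text
t: 8.6
eef_pos: [0.5437, -0.0443, 0.0553]
ee_rot: [-2.629, 1.72, -0.0]
contact_force: [-0.2, 1.4, -0.0]
opening: -0.002
grasp_force: 0.0
```

Call:
{"name": "arm_command", "arguments": {"commands": [{"gripper":0,"linear":[0.002,-0.005,0],"spin":0},{"gripper":0,"linear":[0.008,-0.018,0],"spin":0},{"gripper":0,"linear":[0.016,-0.036,0],"spin":0},{"gripper":0,"linear":[0.022,-0.05,0.01],"spin":0},{"gripper":0,"linear":[0.022,-0.05,0.05],"spin":0},{"gripper":0,"linear":[0.022,-0.05,0.09],"spin":0},{"gripper":0,"linear":[0.022,-0.05,0.13],"spin":7},{"gripper":0,"linear":[0.01,-0.05,0.17],"spin":15},{"gripper":0,"linear":[-0.01,-0.04,0.21],"spin":23},{"gripper":0,"linear":[-0.02,-0.02,0.235],"spin":31},{"gripper":0,"linear":[-0.02,0.01,0.235],"spin":39},{"gripper":0,"linear":[-0.02,0.02,0.235],"spin":47},{"gripper":0,"linear":[-0.02,0.02,0.235],"spin":53},{"gripper":0,"linear":[-0.02,0.02,0.235],"spin":53},{"gripper":0,"linear":[-0.02,0.02,0.235],"spin":53},{"gripper":0,"linear":[-0.02,0.02,0.235],"spin":53}]}}

```text
t: 10.2
eef_pos: [0.5237, -0.025, 0.2905]
ee_rot: [3.12, -0.372, 0.0]
contact_force: [0.1, -0.4, -0.1]
opening: -0.001
grasp_force: 0.0
```

```bash
python3 m.py wrist pics/f.png
```

```text
wrist cow 0.69 240 157 [ 0.5332 -0.0109  0.05  ]
wrist cow_plate 0.88 242 162 [ 0.5272 -0.0127  0.057 ]
wrist riser_top 0.93 120 213 [0.4967 0.1706 0.05  ]
wrist riser_top 0.9 365 262 [ 0.3395 -0.1505  0.05  ]
wrist riser_top 0.61 245 160 [ 0.5288 -0.0167  0.05  ]
wrist riser 0.96 242 156 [ 0.5268 -0.0103  0.    ]
wrist riser 0.93 353 251 [ 0.3325 -0.1482  0.    ]
wrist riser 0.92 372 123 [ 0.5286 -0.2045  0.    ]
risertop 5494 centre 0.5301 -0.013 r 0.06 zmed 0.0505
plate 426 centre 0.5301 -0.0137 r 0.021 zmed 0.0613
10.45 [ 0.5237067  -0.02461764  0.29025088] [ 3.11987207e+00 -3.67943975e-01 -2.09201828e-04] 0.0018725682265442242 [-0.12761367  0.0837837  -0.60597322]
```

View pics/f.png

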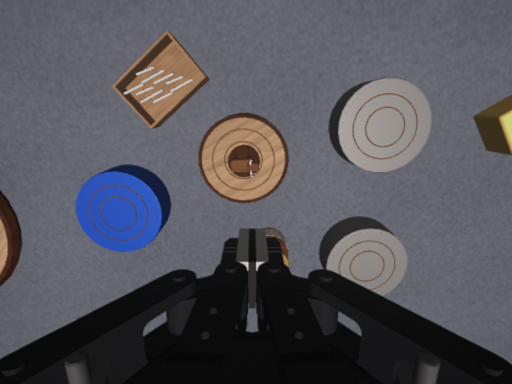

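The cow stands upright in the middle of the riser, at about (243,161), with its plate less than 1 mm from the centre. The bystanders haven't moved and the hand is 0.29 m up, clear of everything.

```bash
python3 -c "
from plant import close_job;print(close_job())"
```

```text
the job is handed in; nothing more can be done
None
```

The cow stands upright in the middle of the riser, measured about 1 mm off its centre; the hand is clear, the things around it are unmoved in the wrist view, and the job is handed in.

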